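Restock the juice-shot display in reverse order

ROBOT

A 6-joint arm with a two-finger parallel gripper is mounted at the origin on the work surface. World frame = base frame: x ahead of the robot, y to its left, z up, the work surface at z = 0. Lengths are in mm, angles in rad, forces in N, time in s.
With the tool pointing down it reaches from about 275 to 1000 mm from the base axis. Payload 8.4 kg.
Tool frame: the origin (TCP) lies at the very end of the fingers, on their centre line; the grasp point (between the pads) lies 19 mm behind it; z points along the fingers, y is the line along which they close (so a half turn about z gives the same grasp; the last joint's range is limited). The gripper opens to 85 mm and grips with 20 to 120 N. Pads are 22 mm wide; open, the fingers measure 114 mm over their backs; the gripper's body (76 mm by 85 mm) begins 54 mm behind the grasp point. The pads swing forward as they close: fully open they stand 13 mm farther back than shut.
Start: joints at [1.133, 0.353, 1.633, -0, 1.155, -0.002], TCP at [263.834, 566.586, 231.281] pointing down, gripper open.
Joint ranges: [-2.63, 2.63], [-0.92, 2.1], [0.06, 2.66], [-1.3, 4.44], [0, 2.69], [-3.02, 3.02]. Speed limits (rad/s): [2.22, 2.22, 2.79, 3.14, 3.14, 3.14].

INTERFACE

Orientations are given as [roll, pitch, yaw] about the fixed x, y, z axes, in that order (R = Rz(yaw) Ry(pitch) Rx(roll)).
In Python, from rig import sensors, grab_frame, camera_params, order gives the robot as it stands. The module is installed in compiled form; this text tells all that it offers.
- The arm moves only by the tool move_arm, never from a script. Its argument "motion" is a list of rows, each a list of 7 numbers: the turn, a rotation vector about the tool's x, y, z in parts of the range, where 1.0 means pi rad, then the shift along the tool's x, y, z in a scale on which 1.0 is 40 cm, then the finger opening in m, from 0 to 0.0854. A call has 1 to 8 rows; each row is the pose to reach, as a shift and turn from the pose commanded when the call began, along the tool's axes at that moment; what a row does not reach only later rows make up. A row lasts 1/8 s, in which the tool goes at most 62.5 mm and 10.7 degrees, less where a joint would pass 70% of its speed; a pose out of reach is approached as far as the arm can. No shift or turn number may pass 1 either way. A call with a gripper value outside its range is refused whole. The fingers move at their own pace and stop on an object; "grip_force" is the grip in N (left out, the last holds). Time passes only in rows, so rows that repeat a pose let the fingers close. It gives the time, the measured TCP pose, the force, the opening and the grip force at its end, in the units of the state.
- sensors.sense(): the state, without advancing time (a new reading comes with each control period).
- grab_frame(name): name is "side" or "top"; returns (picture, depth): 420x560x3 uint8, red, green, blue; 420x560 float32, mm along the optical axis (not along the pixel's ray), 0 where there is no reading.
- camera_params(name): a dict with "camera_matrix" (3x3 intrinsics, pixels), "world_from_camera" (4x4, takes a point from camera to world coordinates). Camera axes: x right, y down, z forward; pixel columns grow to the right and rows downward; lengths in mm; the calibration is good to about 2 mm. A picture is of the moment at which its call begins. camera_params takes no time and is no camera call.
- order.sign_off(): hands the job in; it is judged then, once.
The state is a dict: "clock": time; "qpos": joint angles; "qvel": joint speeds; "joint_efforts": joint torques, N m; "eef_pos": TCP position; "tcp_rot": TCP orientation; "contact_force": force on the tool from outside, world axes, zero at the start; "wrist_torque": the same for the moment, N m; "opening": opening from 0.0 (shut) to 1.0 (fully open); "grasp_force": force on a finger pad.
Only numpy, scipy, OpenCV 4.12 (cv2) and the standard library are available. Lean on these libraries where they do the work, as an engineer would, in place of code of your own. Each camera call takes 0.05 s, during which the arm holds its last target. There are 200 camera calls.

TASK

Move the four juice-shot bottles from the grey delivery carrier into the wooden display rack, one standing upright in each compartment, with the row reversed: the bottle that stood at the carrier's yellow end goes to the compartment at the display rack's yellow end, its neighbour next to it, and so on. Do not tip any bottle over, and leave the mug, napkin box and cookie jar where they are.

Things in the scene. Friction and masses are not known exactly. Their poses are not given: they have to be found in the camera images.
- bottle_red: loose closed juice-shot bottle, all red (cap too), 95 mm tall, about 110 g; round body 42 mm in diameter up to 64 mm, then a shoulder, then a cap 30 mm in diameter from 78 to 95 mm. Origin: centre of its underside, z up; its yaw means nothing. At the start it stands in a compartment of the carrier.
- bottle_green: loose closed juice-shot bottle, all green (cap too), 95 mm tall, about 110 g; round body 42 mm in diameter up to 64 mm, then a shoulder, then a cap 30 mm in diameter from 78 to 95 mm. Origin: centre of its underside, z up; its yaw means nothing. At the start it stands in a compartment of the carrier.
- bottle_blue: loose closed juice-shot bottle, all blue (cap too), 95 mm tall, about 110 g; round body 42 mm in diameter up to 64 mm, then a shoulder, then a cap 30 mm in diameter from 78 to 95 mm. Origin: centre of its underside, z up; its yaw means nothing. At the start it stands in a compartment of the carrier.
- bottle_white: loose closed juice-shot bottle, all white (cap too), 95 mm tall, about 110 g; round body 42 mm in diameter up to 64 mm, then a shoulder, then a cap 30 mm in diameter from 78 to 95 mm. Origin: centre of its underside, z up; its yaw means nothing. At the start it stands in a compartment of the carrier.
- mat_red: fixed square cork mat, 60 x 60 x 3 mm, in the carrier compartment in which the red bottle stands at the start; it stays there, so it marks that bottle's old place (all four mats look alike). Origin: centre of its underside, on the carrier's floor.
- mat_green: fixed square cork mat, 60 x 60 x 3 mm, in the carrier compartment in which the green bottle stands at the start; it stays there, so it marks that bottle's old place (all four mats look alike). Origin: centre of its underside, on the carrier's floor.
- mat_blue: fixed square cork mat, 60 x 60 x 3 mm, in the carrier compartment in which the blue bottle stands at the start; it stays there, so it marks that bottle's old place (all four mats look alike). Origin: centre of its underside, on the carrier's floor.
- mat_white: fixed square cork mat, 60 x 60 x 3 mm, in the carrier compartment in which the white bottle stands at the start; it stays there, so it marks that bottle's old place (all four mats look alike). Origin: centre of its underside, on the carrier's floor.
- carrier: the delivery carrier: a low fixed tray of grey plastic, 76 (x) by 310 mm (y, along the row), four compartments at x = 0, y = -105, -35, 35, 105 mm, each 66 x 66 mm inside; lips and dividers stand 12 mm above the floor, end plates 30 mm. Origin: centre of the underside. Its floor is 8 mm above the origin (11 mm on top of the mats). Its +y end plate is yellow, the other grey.
- display: the display rack: a low fixed tray of brown wood, empty at the start, 76 (x) by 310 mm (y, along the row), four compartments at x = 0, y = -105, -35, 35, 105 mm, each 66 x 66 mm inside; lips and dividers stand 12 mm above the floor, end plates 30 mm. Origin: centre of the underside. Its floor is 20 mm above the origin. Its -y end plate is yellow, the other wood.
- mug: bystander: terracotta mug, 80 mm in diameter, 90 mm tall. Origin: centre of its underside.
- napkin_box: bystander: dark steel napkin box, 100 x 130 x 97 mm. Origin: centre of its underside.
- cookie_jar: bystander: glass cookie jar, 116 mm in diameter, 145 mm tall with its knob. Origin: centre of its underside.

How it is judged:
By the outcome, as a careful person would: the job done as asked, in the order asked, and still so for the second after the job is handed in, with the robot touching nothing.
It also fails if it takes over 109 s, if anything falls off the work surface, if the arm or the gripper's body presses on something with over 40 N, if the wrist force passes 120 N, or if a joint passes its speed limit or range.

## Working session

There is one attempt and no reset: what is moved stays moved. The work goes in short steps, Python scripts to look and compute and a tool call to move; the robot and the scene stay as the last step left them, time stands still between calls to the robot, and variables do not carry over. Pictures are saved under pics/ and viewed, at most 14 in all, crops included, and the job is handed in when it is done.

Besides the shell and the picture viewer there is one more tool, called by a JSON object that holds its "api" and its "payload". move_arm: Moves the arm, as the interface text tells. Its arguments: {"type":"object","properties":{"motion":{"type":"array","items":{"type":"array","items":{"type":"number"}}},"grip_force":{"type":"number"}},"required":["motion"]}

```bash
mkdir -p pics; ls; cat > h.py <<'E'
import numpy as np, cv2
from rig import sensors, grab_frame, camera_params, order
def shot(name, fn):
    p,d=grab_frame(name); cv2.imwrite('pics/'+fn+'.png',p[:,:,::-1]); np.save('pics/'+fn+'.npy',d); return p,d
def cloud(name,d):
    c=camera_params(name); K=np.array(c["camera_matrix"]); T=np.array(c["world_from_camera"])
    v,u=np.mgrid[:d.shape[0],:d.shape[1]]
    P=np.stack([(u-K[0,2])/K[0,0]*d,(v-K[1,2])/K[1,1]*d,d],-1)
    return P@T[:3,:3].T+T[:3,3]
E
python3 - <<'E'
from h import *
for n in('top','side'): shot(n,n+'0'); c=camera_params(n); print(c)
print(sensors.sense())
E
```

```text
pics
{'camera_matrix': array([[538.47271859,   0.        , 287.24157926],
       [  0.        , 538.47271859, 210.02336001],
       [  0.        ,   0.        ,   1.        ]]), 'world_from_camera': array([[-2.56713799e-02, -9.72736388e-01,  2.30488396e-01,
         2.42977540e+02],
       [-9.99666183e-01,  2.56521819e-02, -3.08041398e-03,
        -4.75127890e+00],
       [-2.91609947e-03, -2.30490533e-01, -9.73070198e-01,
         1.43738695e+03],
       [ 0.00000000e+00,  0.00000000e+00,  0.00000000e+00,
         1.00000000e+00]])}
{'camera_matrix': array([[429.63879635,   0.        , 276.11638869],
       [  0.        , 429.63879635, 199.23517067],
       [  0.        ,   0.        ,   1.        ]]), 'world_from_camera': array([[ 8.80804582e-01, -2.66135229e-01,  3.91606087e-01,
         6.73648430e+01],
       [-4.73342674e-01, -5.14858859e-01,  7.14749654e-01,
        -9.06412116e+02],
       [ 1.14018001e-02, -8.14918643e-01, -5.79463203e-01,
         8.08694838e+02],
       [ 0.00000000e+00,  0.00000000e+00,  0.00000000e+00,
         1.00000000e+00]])}
{'clock': 0.1, 'qpos': array([ 1.13262090e+00,  3.53566548e-01,  1.63408379e+00,  1.60614186e-05,
        1.15521152e+00, -2.41309574e-03]), 'qvel': array([-0.00113399, -0.00083138, -0.00346895,  0.00091103,  0.00026691,
       -0.00032508]), 'joint_efforts': array([-3.48996446e-04, -6.06360912e+01, -3.42817891e+01,  2.63415998e-06,
        3.92327594e-03, -2.04024667e-05]), 'eef_pos': array([263.62758496, 566.18860483, 230.63418795]), 'tcp_rot': array([-3.14032349e+00, -1.77486929e-05,  2.70582382e+00]), 'contact_force': array([-0.0337289 ,  0.7225878 , -0.02379573]), 'wrist_torque': array([-0.00270492,  0.00700134,  0.03443277]), 'grasp_force': 0.0, 'opening': 0.9986995266846683}
```

View pics/top0.png

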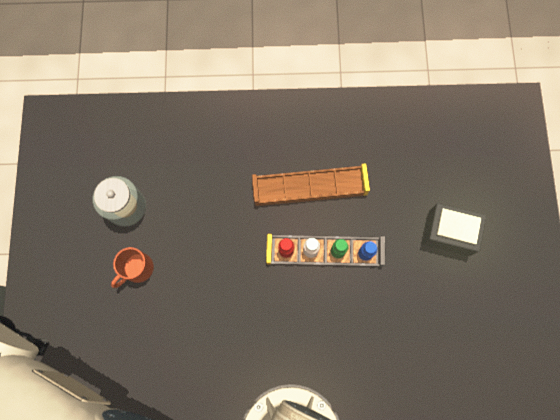

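View pics/side0.png

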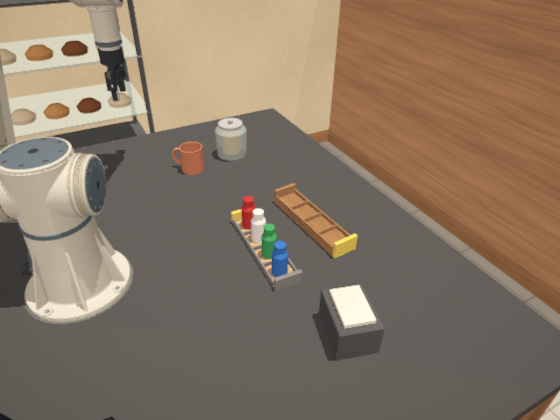

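The top view shows the carrier with its yellow end at (268,248), then red (286,246), white (312,246), green (340,247) and blue (368,250). The display's yellow end is on the right at (366,178), so red goes to the rightmost compartment and blue to the leftmost. Next I'll measure positions.

```bash
cat >> h.py <<'E'
def masks(p):
    h=cv2.cvtColor(p,cv2.COLOR_RGB2HSV).astype(int); H,S,V=h[...,0],h[...,1],h[...,2]
    return {'red':((H<6)|(H>174))&(S>180)&(V>90),'green':(H>45)&(H<80)&(S>120)&(V>50),'blue':(H>100)&(H<125)&(S>150)&(V>80),
            'white':(S<60)&(V>150),'yellow':(H>24)&(H<34)&(S>150)&(V>120)}
E
python3 - <<'E'
from h import *
for n in('top','side'):
    p=cv2.imread(f'pics/{n}0.png')[:,:,::-1]; d=np.load(f'pics/{n}0.npy'); W=cloud(n,d); m=masks(p)
    reg=(W[...,0]>300)&(W[...,0]<760)&(abs(W[...,1])<280)&(d>0)
    print(n,'table z',np.median(W[...,2][reg]))
    for k in m:
        q=W[m[k]&reg&(W[...,2]>(8 if k=='yellow' else 60))]
        if k=='yellow':
            for s in(q[q[:,1]>0],q[q[:,1]<0]):
                if len(s): print(k,len(s),s.mean(0).round(1),s.max(0).round(1))
        elif len(q):
            t=q[q[:,2]>95]; print(k,len(q),'top',len(t),((t.min(0)+t.max(0))/2).round(1),np.ptp(t,axis=0).round(1),np.percentile(q[:,2],98).round(1))
    # trays
    for nm,lo,hi in(('hi',8,200),):
        mm=((W[...,2]>lo)&reg&(W[...,2]<45)).astype(np.uint8)
        N,L,st,_=cv2.connectedComponentsWithStats(mm)
        for i in range(1,N):
            if st[i,4]>150:
                q=W[L==i]; r=cv2.minAreaRect(q[:,:2].astype(np.float32)); print('tray',st[i,4],r,np.percentile(q[:,2],[5,50,95]).round(1))
    mo=(W[...,2]>60)&(d>0)&(W[...,0]>200)&(W[...,0]<800)
    N,L,st,_=cv2.connectedComponentsWithStats(mo.astype(np.uint8))
    for i in range(1,N):
        if st[i,4]>200:
            q=W[L==i]; print('obj',st[i,4],q.min(0).round(),q.max(0).round())
E
```

```text
top table z 0.9747950123419287
red 111 top 53 [470.1  -3.6 106.2] [28.8 25.4 14. ] 111.9
green 99 top 81 [ 466.3 -141.3  105.9] [24.6 26.1 13.1] 111.8
blue 82 top 57 [ 456.8 -213.4  104.8] [27.9 25.  13.5] 110.2
white 188 top 113 [468.5 -69.8 104.8] [28.6 27.9 15.7] 111.0
yellow 43 [473.8  41.2  38.1] [511.5  47.2  43.2]
yellow 61 [ 656.7 -221.4   49.9] [ 696.4 -213.5   55.5]
tray 3104 ((646.0407104492188, -73.06333923339844), (80.22969055175781, 307.7916259765625), 4.188000202178955) [14.7 21.1 34. ]
tray 2112 ((468.3669128417969, -107.21832275390625), (309.48046875, 83.04678344726562), 87.32335662841797) [ 8.8 15.4 39.3]
obj 1723 [547. 374.  60.] [660. 490. 149.]
obj 2088 [ 442. -518.   60.] [ 571. -369.  107.]
obj 215 [450. -24.  60.] [490.  17. 114.]
obj 213 [448. -88.  61.] [488. -49. 113.]
obj 218 [ 443. -162.   61.] [ 483. -121.  112.]
obj 222 [ 436. -235.   61.] [ 476. -194.  113.]
obj 392 [380. 351.  60.] [475. 442.  95.]
obj 2480 [200. 282. 246.] [299. 557. 762.]
side table z 0.300330201369718
red 178 top 63 [470.4  -3.5 101.9] [25.1 28.8 13.6] 107.1
green 245 top 92 [ 466.9 -142.2  101.9] [26.6 29.5 13.5] 107.6
blue 278 top 100 [ 458.7 -214.9  102. ] [26.9 29.4 13.6] 107.1
white 241 top 86 [472.6 -68.1 102. ] [30.2 29.9 11.8] 107.1
tray 2105 ((649.084228515625, -75.02838134765625), (81.30113983154297, 308.65679931640625), 4.1973795890808105) [13.  21.1 36.3]
tray 1492 ((468.7115783691406, -105.65232849121094), (314.08746337890625, 77.46043395996094), 87.33331298828125) [ 9.2 19.5 39.8]
obj 7747 [200. 464.  60.] [ 800. 1565.  560.]
obj 747 [549. 370.  60.] [658. 479. 147.]
obj 367 [385. 350.  61.] [478. 442.  93.]
obj 1031 [ 439. -235.   60.] [492.  15. 109.]
obj 2643 [ 445. -517.   60.] [ 574. -369.  100.]
```

Careful with the scale: shifts go in shares of 40 cm and turns go in shares of pi rad. That gives: -0.258 m / 0.4 = -0.645, -0.252 m / 0.4 = -0.63, 1.135 rad / 3.1416 = 0.3613.

{"api": "move_arm", "payload": {"motion": [[0,0,0.0452,-0.08,-0.08,0,0.085],[0,0,0.0904,-0.1575,-0.16,0,0.085],[0,0,0.1356,-0.2375,-0.2425,0,0.085],[0,0,0.1808,-0.315,-0.3225,0,0.085],[0,0,0.226,-0.395,-0.4025,0,0.085],[0,0,0.2712,-0.4725,-0.4825,0,0.085],[0,0,0.3164,-0.5525,-0.5625,0,0.085],[0,0,0.3613,-0.63,-0.645,0,0.085]], "grip_force": 30}}

```text
clock: 1.1
eef_pos: [383.6, 224.9, 231.2]
tcp_rot: [-3.142, 0.0, 1.566]
contact_force: [0.3, 0.3, 0.3]
opening: 0.996
grasp_force: 0.0
```

Converted, -0.23 m / 0.4 = -0.575, 0.0865 m / 0.4 = 0.2163.

{"api": "move_arm", "payload": {"motion": [[0,0,0,-0.115,0.0425,0,0.085],[0,0,0,-0.23,0.0875,0.0375,0.085],[0,0,0,-0.345,0.13,0.075,0.085],[0,0,0,-0.46,0.175,0.125,0.085],[0,0,0,-0.5375,0.2025,0.1625,0.085],[0,0,0,-0.575,0.2163,0.1775,0.085],[0,0,0,-0.575,0.2163,0.1775,0.085]]}}

```text
clock: 1.98
eef_pos: [469.7, -4.0, 160.0]
tcp_rot: [-3.141, -0.0, 1.569]
contact_force: [0.1, -0.4, -0.2]
opening: 0.997
grasp_force: 0.0
```

```bash
python3 - <<'E'
from h import *
s=sensors.sense(); print(s['eef_pos'],s['tcp_rot'])
p,d=shot('side','side1'); cv2.imwrite('pics/side1c.png',cv2.resize(p[120:320,160:400,::-1],None,fx=3,fy=3))
E
```

```text
[469.70647769  -3.99111994 159.98121594] [-3.14056042e+00 -1.72707243e-04  1.56918013e+00]
```

View pics/side1c.png

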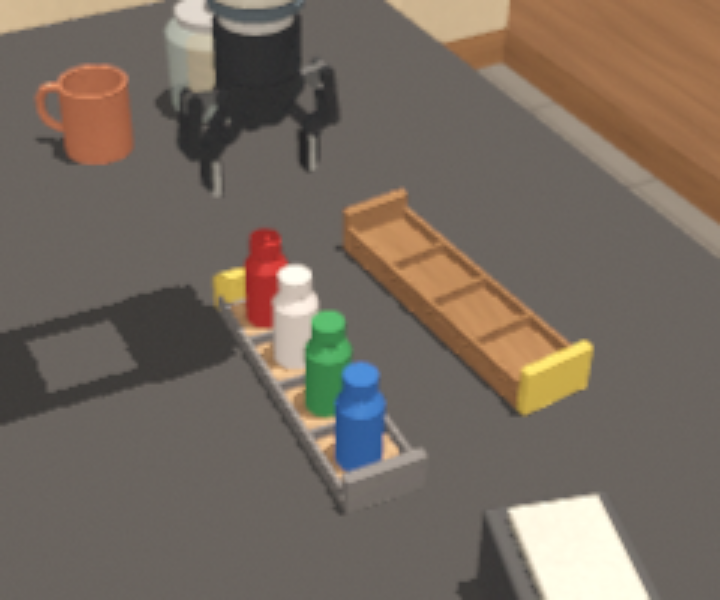

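The gripper, at crop (260,150), sits above red (265,280) with its fingers straddling the row. I'll descend and grip.

Converted, 0.12 m / 0.4 = 0.3, 0.1 m / 0.4 = 0.25.

{"api": "move_arm", "payload": {"motion": [[0,0,0,0,0,0.0875,0.085],[0,0,0,0,0,0.175,0.085],[0,0,0,0,0,0.25,0.085],[0,0,0,0,0,0.3,0.085],[0,0,0,0,0,0.3,0.085],[0,0,0,0,0,0.3,0.035],[0,0,0,0,0,0.3,0.035],[0,0,0,0,0,0.3,0.035]], "grip_force": 30}}

```text
clock: 3.02
eef_pos: [470.8, -3.6, 41.4]
tcp_rot: [3.14, -0.0, 1.571]
contact_force: [-0.8, 1.0, 7.9]
opening: 0.482
grasp_force: 29.2
```

Converted, -0.12 m / 0.4 = -0.3, -0.1 m / 0.4 = -0.25.

{"api": "move_arm", "payload": {"motion": [[0,0,0,0,0,0,0.035],[0,0,0,0,0,0,0.035],[0,0,0,0,0,-0.025,0.035],[0,0,0,0,0,-0.075,0.035],[0,0,0,0,0,-0.15,0.035],[0,0,0,0,0,-0.25,0.035],[0,0,0,0,0,-0.3,0.035],[0,0,0,0,0,-0.3,0.035]]}}

```text
clock: 4.03
eef_pos: [470.9, -3.8, 162.2]
tcp_rot: [3.138, 0.0, 1.571]
contact_force: [0.4, -0.5, -2.3]
opening: 0.481
grasp_force: 30.8
```

Converted, 0.185 m / 0.4 = 0.4625, -0.175 m / 0.4 = -0.4375.

{"api": "move_arm", "payload": {"motion": [[0,0,0,-0.05,0.0525,0,0.035],[0,0,0,-0.1375,0.145,0,0.035],[0,0,0,-0.225,0.2375,0,0.035],[0,0,0,-0.3125,0.33,0,0.035],[0,0,0,-0.3875,0.41,0,0.035],[0,0,0,-0.4375,0.4625,0,0.035],[0,0,0,-0.4375,0.4625,0,0.035],[0,0,0,-0.4375,0.4625,0,0.035]]}}

```text
clock: 5.03
eef_pos: [653.6, -178.2, 158.9]
tcp_rot: [-3.139, -0.001, 1.571]
contact_force: [-0.1, -0.0, -2.3]
opening: 0.485
grasp_force: 30.8
```

Converted, 0.11 m / 0.4 = 0.275, 0.108 m / 0.4 = 0.27.

{"api": "move_arm", "payload": {"motion": [[0,0,0,0,0,0.075,0.035],[0,0,0,0,0,0.1625,0.035],[0,0,0,0,0,0.225,0.035],[0,0,0,0,0,0.2575,0.035],[0,0,0,0,0,0.27,0.035],[0,0,0,0,0,0.275,0.035],[0,0,0,0,0,0.275,0.035]]}}

```text
clock: 5.9
eef_pos: [655.3, -178.8, 51.1]
tcp_rot: [3.141, 0.0, 1.571]
contact_force: [-0.2, -0.2, -0.5]
opening: 0.485
grasp_force: 30.8
```

```bash
python3 - <<'E'
from h import *
s=sensors.sense(); print(s['eef_pos'],s['contact_force'])
p,d=shot('side','side2'); cv2.imwrite('pics/side2c.png',cv2.resize(p[120:320,200:400,::-1],None,fx=3,fy=3))
E
```

```text
[ 655.31717219 -178.7537821    51.06419246] [-0.17927903 -0.16076646 -0.52632615]
```

View pics/side2c.png

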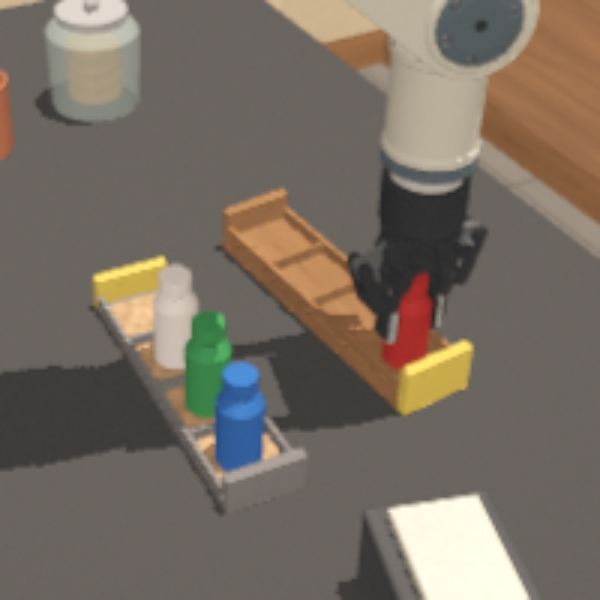

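Red is in the yellow-end compartment at crop (408,335), upright and inside the lips. I'll release it and go to white.

Converted, -0.11 m / 0.4 = -0.275, -0.09 m / 0.4 = -0.225.

{"api": "move_arm", "payload": {"motion": [[0,0,0,0,0,0.0025,0.035],[0,0,0,0,0,0.0025,0.06],[0,0,0,0,0,0.0025,0.085],[0,0,0,0,0,0.0025,0.085],[0,0,0,0,0,-0.025,0.085],[0,0,0,0,0,-0.125,0.085],[0,0,0,0,0,-0.225,0.085],[0,0,0,0,0,-0.275,0.085]]}}

```text
clock: 6.95
eef_pos: [656.0, -179.0, 163.4]
tcp_rot: [3.138, 0.001, 1.571]
contact_force: [0.4, -0.5, 0.6]
opening: 0.994
grasp_force: 0.0
```

Converted, -0.185 m / 0.4 = -0.4625, -0.176 m / 0.4 = -0.44.

{"api": "move_arm", "payload": {"motion": [[0,0,0,0.045,-0.075,0,0.085],[0,0,0,0.105,-0.175,0,0.085],[0,0,0,0.165,-0.275,0,0.085],[0,0,0,0.225,-0.375,0,0.085],[0,0,0,0.2625,-0.44,0,0.085],[0,0,0,0.275,-0.4625,0,0.085],[0,0,0,0.275,-0.4625,0,0.085],[0,0,0,0.275,-0.4625,0,0.085]]}}

```text
clock: 7.95
eef_pos: [471.1, -69.2, 160.5]
tcp_rot: [3.141, 0.0, 1.571]
contact_force: [-0.6, -0.8, 0.3]
opening: 0.996
grasp_force: 0.0
```

```bash
python3 - <<'E'
from h import *
s=sensors.sense(); print(s['eef_pos'],s['contact_force'])
p,d=shot('side','side3'); cv2.imwrite('pics/side3c.png',cv2.resize(p[120:320,200:400,::-1],None,fx=3,fy=3))
W=cloud('side',d)
for k,m in masks(p).items():
    q=W[m&(W[...,0]>400)&(W[...,0]<720)&(W[...,1]<50)&(W[...,1]>-260)&(W[...,2]>95)&(W[...,2]<125)]
    if len(q): print(k,len(q),((q.min(0)+q.max(0))/2).round(1),np.percentile(q[:,2],98))
E
```

```text
[471.13589917 -69.15919183 160.46593896] [-0.55203584 -0.83727944  0.2835799 ]
red 97 [ 653.5 -178.2  106.5] 116.4744240139076
green 87 [ 466.2 -140.8  102.1] 107.37813011861655
blue 101 [ 458.1 -213.9  101.8] 107.17416061411973
white 87 [470.5 -67.7 101.5] 107.66847896158977
```

View pics/side3c.png

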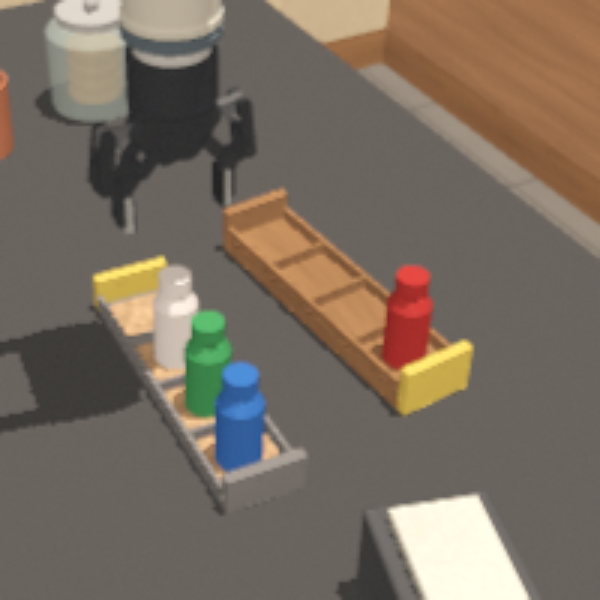

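Red stands upright at (408,320), with its top at 116 mm as it should be. Now the same cycle for white.

Converted, 0.12 m / 0.4 = 0.3, 0.1 m / 0.4 = 0.25.

{"api": "move_arm", "payload": {"motion": [[0,0,0,0,0,0.0875,0.085],[0,0,0,0,0,0.175,0.085],[0,0,0,0,0,0.25,0.085],[0,0,0,0,0,0.3,0.085],[0,0,0,0,0,0.3,0.085],[0,0,0,0,0,0.3,0.035],[0,0,0,0,0,0.3,0.035],[0,0,0,0,0,0.3,0.035]], "grip_force": 30}}

```text
clock: 9.0
eef_pos: [470.8, -68.8, 41.2]
tcp_rot: [3.14, 0.0, 1.571]
contact_force: [-0.4, 0.6, 5.2]
opening: 0.482
grasp_force: 31.3
```

Converted, -0.12 m / 0.4 = -0.3, -0.1 m / 0.4 = -0.25.

{"api": "move_arm", "payload": {"motion": [[0,0,0,0,0,0,0.035],[0,0,0,0,0,0,0.035],[0,0,0,0,0,-0.025,0.035],[0,0,0,0,0,-0.075,0.035],[0,0,0,0,0,-0.15,0.035],[0,0,0,0,0,-0.25,0.035],[0,0,0,0,0,-0.3,0.035],[0,0,0,0,0,-0.3,0.035]]}}

```text
clock: 10.0
eef_pos: [470.8, -68.8, 162.0]
tcp_rot: [3.138, 0.001, 1.571]
contact_force: [0.6, -0.2, -1.6]
opening: 0.479
grasp_force: 30.8
```

Converted, 0.18 m / 0.4 = 0.45, 0.168 m / 0.4 = 0.42.

{"api": "move_arm", "payload": {"motion": [[0,0,0,-0.0125,0.055,0,0.035],[0,0,0,-0.0325,0.15,0,0.035],[0,0,0,-0.055,0.25,0,0.035],[0,0,0,-0.0775,0.35,0,0.035],[0,0,0,-0.0925,0.42,0,0.035],[0,0,0,-0.1,0.45,0,0.035],[0,0,0,-0.1,0.45,0,0.035],[0,0,0,-0.1,0.45,0,0.035]]}}

```text
clock: 11.0
eef_pos: [648.5, -108.4, 159.8]
tcp_rot: [-3.14, -0.0, 1.571]
contact_force: [-0.0, -0.0, -0.6]
opening: 0.479
grasp_force: 30.8
```

{"api": "move_arm", "payload": {"motion": [[0,0,0,0,0,0.075,0.035],[0,0,0,0,0,0.1625,0.035],[0,0,0,0,0,0.225,0.035],[0,0,0,0,0,0.2575,0.035],[0,0,0,0,0,0.27,0.035],[0,0,0,0,0,0.275,0.035],[0,0,0,0,0,0.275,0.035]]}}

```text
clock: 11.88
eef_pos: [650.4, -108.7, 51.1]
tcp_rot: [3.14, 0.0, 1.571]
contact_force: [-0.2, 0.1, -1.5]
opening: 0.473
grasp_force: 30.9
```

```bash
python3 - <<'E'
from h import *
s=sensors.sense(); print(s['eef_pos'],s['contact_force'],s['opening'])
p,d=shot('side','side4'); cv2.imwrite('pics/side4c.png',cv2.resize(p[120:320,200:400,::-1],None,fx=3,fy=3))
E
```

```text
[ 650.35590992 -108.74213919   51.10346948] [-0.17817391  0.10121806 -1.54886617] 0.4725555735903688
```

View pics/side4c.png

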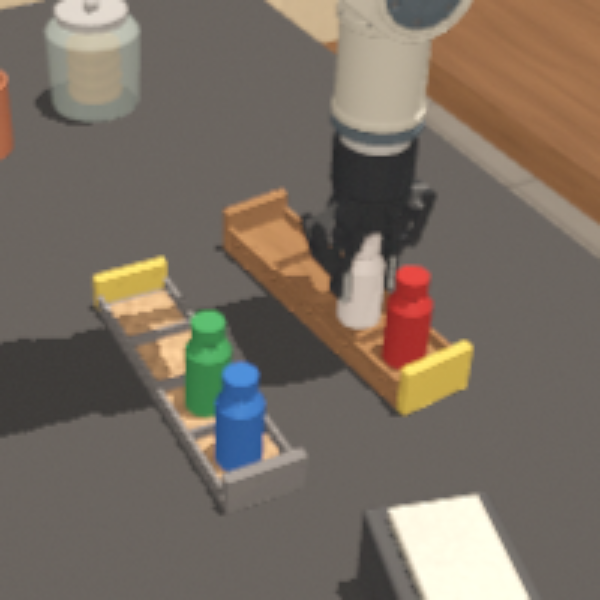

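White is upright over its compartment next to red, at crop (360,295). I'll release it and go to green.

Converted, -0.11 m / 0.4 = -0.275, -0.09 m / 0.4 = -0.225.

{"api": "move_arm", "payload": {"motion": [[0,0,0,0,0,0.0025,0.035],[0,0,0,0,0,0.0025,0.06],[0,0,0,0,0,0.0025,0.085],[0,0,0,0,0,0.0025,0.085],[0,0,0,0,0,-0.025,0.085],[0,0,0,0,0,-0.125,0.085],[0,0,0,0,0,-0.225,0.085],[0,0,0,0,0,-0.275,0.085]]}}

```text
clock: 12.92
eef_pos: [651.0, -108.9, 163.3]
tcp_rot: [3.138, 0.001, 1.571]
contact_force: [0.6, 0.2, -0.3]
opening: 0.993
grasp_force: 0.0
```

Converted, -0.184 m / 0.4 = -0.46, -0.175 m / 0.4 = -0.4375.

{"api": "move_arm", "payload": {"motion": [[0,0,0,-0.0125,-0.075,0,0.085],[0,0,0,-0.03,-0.175,0,0.085],[0,0,0,-0.05,-0.275,0,0.085],[0,0,0,-0.0675,-0.375,0,0.085],[0,0,0,-0.0775,-0.4375,0,0.085],[0,0,0,-0.0813,-0.46,0,0.085],[0,0,0,-0.0813,-0.46,0,0.085],[0,0,0,-0.0813,-0.46,0,0.085]]}}

```text
clock: 13.92
eef_pos: [467.0, -141.2, 160.4]
tcp_rot: [3.141, 0.0, 1.571]
contact_force: [-0.7, -0.3, 0.4]
opening: 0.994
grasp_force: 0.0
```

```bash
cat > chk.py <<'E'
from h import *
import sys
s=sensors.sense(); print(s['clock'],s['eef_pos'],s['contact_force'])
p,d=shot('side',sys.argv[1]); cv2.imwrite('pics/'+sys.argv[1]+'c.png',cv2.resize(p[120:320,200:400,::-1],None,fx=3,fy=3))
W=cloud('side',d)
for k,m in masks(p).items():
    q=W[m&(W[...,0]>400)&(W[...,0]<720)&(W[...,1]<60)&(W[...,1]>-260)&(W[...,2]>95)&(W[...,2]<125)]
    if len(q): print(k,len(q),((q.min(0)+q.max(0))/2).round(1),np.percentile(q[:,2],98))
E
python3 chk.py side5
```

```text
13.925 [ 467.01542495 -141.20058102  160.40685461] [-0.68123432 -0.28415054  0.44861382]
red 91 [ 654.7 -178.9  106.2] 116.06511114848391
green 85 [ 465.8 -141.4  101.9] 107.53890923748789
blue 99 [ 458.6 -214.3  101.6] 107.7283425469356
white 105 [ 650.4 -107.1  106.4] 117.01840814244997
```

Converted, 0.12 m / 0.4 = 0.3, 0.1 m / 0.4 = 0.25.

{"api": "move_arm", "payload": {"motion": [[0,0,0,0,0,0.0875,0.085],[0,0,0,0,0,0.175,0.085],[0,0,0,0,0,0.25,0.085],[0,0,0,0,0,0.3,0.085],[0,0,0,0,0,0.3,0.085],[0,0,0,0,0,0.3,0.035],[0,0,0,0,0,0.3,0.035],[0,0,0,0,0,0.3,0.035]], "grip_force": 30}}

```text
clock: 14.98
eef_pos: [466.7, -141.4, 41.3]
tcp_rot: [3.14, 0.001, 1.571]
contact_force: [0.9, 0.8, 5.1]
opening: 0.479
grasp_force: 31.1
```

Converted, -0.12 m / 0.4 = -0.3, -0.1 m / 0.4 = -0.25.

{"api": "move_arm", "payload": {"motion": [[0,0,0,0,0,0,0.035],[0,0,0,0,0,0,0.035],[0,0,0,0,0,-0.025,0.035],[0,0,0,0,0,-0.075,0.035],[0,0,0,0,0,-0.15,0.035],[0,0,0,0,0,-0.25,0.035],[0,0,0,0,0,-0.3,0.035],[0,0,0,0,0,-0.3,0.035]]}}

```text
clock: 15.98
eef_pos: [466.8, -141.5, 162.1]
tcp_rot: [3.138, 0.001, 1.571]
contact_force: [0.3, -0.3, -2.5]
opening: 0.483
grasp_force: 30.8
```

Converted, 0.1785 m / 0.4 = 0.4463, 0.167 m / 0.4 = 0.4175.

{"api": "move_arm", "payload": {"motion": [[0,0,0,0.03,0.055,0,0.035],[0,0,0,0.085,0.15,0,0.035],[0,0,0,0.1425,0.25,0,0.035],[0,0,0,0.2,0.35,0,0.035],[0,0,0,0.2375,0.4175,0,0.035],[0,0,0,0.255,0.4463,0,0.035],[0,0,0,0.255,0.4463,0,0.035],[0,0,0,0.255,0.4463,0,0.035]]}}

```text
clock: 16.98
eef_pos: [643.3, -39.5, 159.7]
tcp_rot: [-3.14, 0.0, 1.571]
contact_force: [-0.0, -0.3, -1.3]
opening: 0.482
grasp_force: 30.8
```

Converted, 0.11 m / 0.4 = 0.275, 0.108 m / 0.4 = 0.27.

{"api": "move_arm", "payload": {"motion": [[0,0,0,0,0,0.075,0.035],[0,0,0,0,0,0.1625,0.035],[0,0,0,0,0,0.225,0.035],[0,0,0,0,0,0.2575,0.035],[0,0,0,0,0,0.27,0.035],[0,0,0,0,0,0.275,0.035],[0,0,0,0,0,0.275,0.035]]}}

```text
clock: 17.85
eef_pos: [644.9, -39.2, 51.1]
tcp_rot: [3.14, 0.0, 1.571]
contact_force: [-0.8, 0.6, -1.0]
opening: 0.484
grasp_force: 30.8
```

```bash
python3 chk.py side6
```

```text
17.85 [644.8822207  -39.24589791  51.06887249] [-0.7964368   0.58494562 -0.97391666]
red 86 [ 653.1 -178.9  106.1] 116.50478860099538
green 49 [639.5 -47.6 107. ] 115.99502655609275
blue 97 [ 457.9 -214.9  101.9] 108.56600769261388
white 103 [ 650.5 -107.9  106.9] 116.90194960052742
```

View pics/side6c.png

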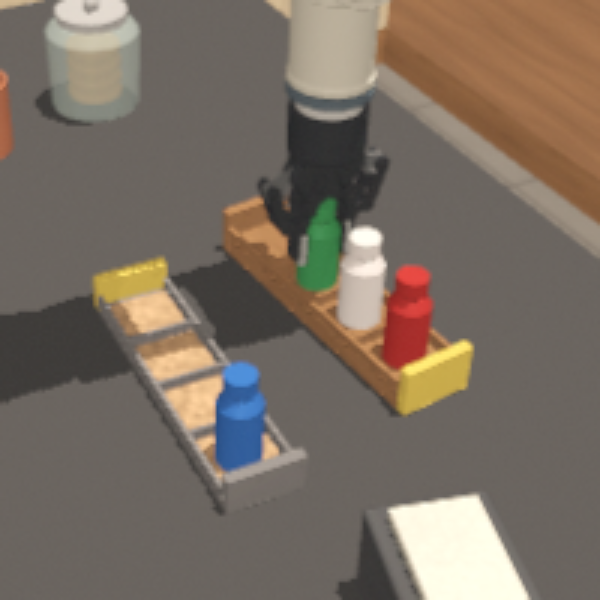

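Green is upright at crop (320,250), in the compartment next to white. I'll release it and go to blue.

Converted, -0.11 m / 0.4 = -0.275, -0.09 m / 0.4 = -0.225.

{"api": "move_arm", "payload": {"motion": [[0,0,0,0,0,0.0025,0.035],[0,0,0,0,0,0.0025,0.06],[0,0,0,0,0,0.0025,0.085],[0,0,0,0,0,0.0025,0.085],[0,0,0,0,0,-0.025,0.085],[0,0,0,0,0,-0.125,0.085],[0,0,0,0,0,-0.225,0.085],[0,0,0,0,0,-0.275,0.085]]}}

```text
clock: 18.9
eef_pos: [645.5, -39.3, 163.2]
tcp_rot: [3.138, 0.0, 1.571]
contact_force: [1.1, -0.6, 0.1]
opening: 0.996
grasp_force: 0.0
```

Converted, -0.1865 m / 0.4 = -0.4663, -0.175 m / 0.4 = -0.4375.

{"api": "move_arm", "payload": {"motion": [[0,0,0,-0.0625,-0.065,0,0.085],[0,0,0,-0.15,-0.16,0,0.085],[0,0,0,-0.2375,-0.2525,0,0.085],[0,0,0,-0.325,-0.345,0,0.085],[0,0,0,-0.4,-0.425,0,0.085],[0,0,0,-0.4375,-0.4663,0,0.085],[0,0,0,-0.4375,-0.4663,0,0.085],[0,0,0,-0.4375,-0.4663,0,0.085]]}}

```text
clock: 19.9
eef_pos: [458.3, -213.9, 160.3]
tcp_rot: [3.141, -0.0, 1.571]
contact_force: [0.1, 0.3, -0.3]
opening: 0.999
grasp_force: 0.0
```

```bash
python3 chk.py side7
```

```text
19.9 [ 458.34270918 -213.93175811  160.2946883 ] [ 0.08283388  0.30067735 -0.26397211]
red 91 [ 652.8 -177.9  106.8] 117.0975790697021
green 4 [652.3 -48.  107.6] 115.48395124678763
blue 94 [ 457.3 -214.7  102.6] 108.42526936631681
white 108 [ 649.8 -106.4  106.3] 116.70182432137578
```

Converted, 0.12 m / 0.4 = 0.3, 0.1 m / 0.4 = 0.25.

{"api": "move_arm", "payload": {"motion": [[0,0,0,0,0,0.0875,0.085],[0,0,0,0,0,0.175,0.085],[0,0,0,0,0,0.25,0.085],[0,0,0,0,0,0.3,0.085],[0,0,0,0,0,0.3,0.085],[0,0,0,0,0,0.3,0.035],[0,0,0,0,0,0.3,0.035],[0,0,0,0,0,0.3,0.035]], "grip_force": 30}}

```text
clock: 20.95
eef_pos: [458.7, -214.5, 41.3]
tcp_rot: [3.14, 0.001, 1.571]
contact_force: [1.2, 0.4, 5.3]
opening: 0.482
grasp_force: 29.7
```

Converted, -0.12 m / 0.4 = -0.3, -0.1 m / 0.4 = -0.25.

{"api": "move_arm", "payload": {"motion": [[0,0,0,0,0,0,0.035],[0,0,0,0,0,0,0.035],[0,0,0,0,0,-0.025,0.035],[0,0,0,0,0,-0.075,0.035],[0,0,0,0,0,-0.15,0.035],[0,0,0,0,0,-0.25,0.035],[0,0,0,0,0,-0.3,0.035],[0,0,0,0,0,-0.3,0.035]]}}

```text
clock: 21.95
eef_pos: [458.7, -214.7, 162.2]
tcp_rot: [3.138, 0.002, 1.571]
contact_force: [0.2, -0.5, -1.2]
opening: 0.481
grasp_force: 30.7
```

Converted, 0.245 m / 0.4 = 0.6125, 0.23 m / 0.4 = 0.575.

{"api": "move_arm", "payload": {"motion": [[0,0,0,0.0625,0.0475,0,0.035],[0,0,0,0.1625,0.12,0,0.035],[0,0,0,0.275,0.2025,0,0.035],[0,0,0,0.3875,0.2875,0,0.035],[0,0,0,0.4875,0.36,0,0.035],[0,0,0,0.575,0.425,0,0.035],[0,0,0,0.6125,0.4538,0,0.035],[0,0,0,0.6125,0.4538,0,0.035]]}}

```text
clock: 22.95
eef_pos: [639.0, 31.3, 159.1]
tcp_rot: [-3.14, 0.0, 1.572]
contact_force: [-0.5, -0.4, -1.9]
opening: 0.479
grasp_force: 30.8
```

{"api": "move_arm", "payload": {"motion": [[0,0,0,0,0,0.075,0.035],[0,0,0,0,0,0.1625,0.035],[0,0,0,0,0,0.225,0.035],[0,0,0,0,0,0.2575,0.035],[0,0,0,0,0,0.27,0.035],[0,0,0,0,0,0.275,0.035],[0,0,0,0,0,0.275,0.035]]}}

```text
clock: 23.82
eef_pos: [639.8, 30.7, 51.1]
tcp_rot: [3.14, -0.0, 1.571]
contact_force: [0.5, 0.3, -0.7]
opening: 0.477
grasp_force: 30.8
```

```bash
python3 chk.py side8
```

```text
23.825 [639.84744529  30.74418272  51.06322677] [ 0.47707656  0.27583887 -0.71883785]
red 94 [ 653.4 -179.6  106.3] 116.40759685170705
green 83 [644.8 -39.6 106. ] 116.56702656488592
blue 51 [633.8  20.9 107.9] 116.74758006379659
white 103 [ 649.9 -109.6  105.9] 116.38268224827256
```

View pics/side8c.png

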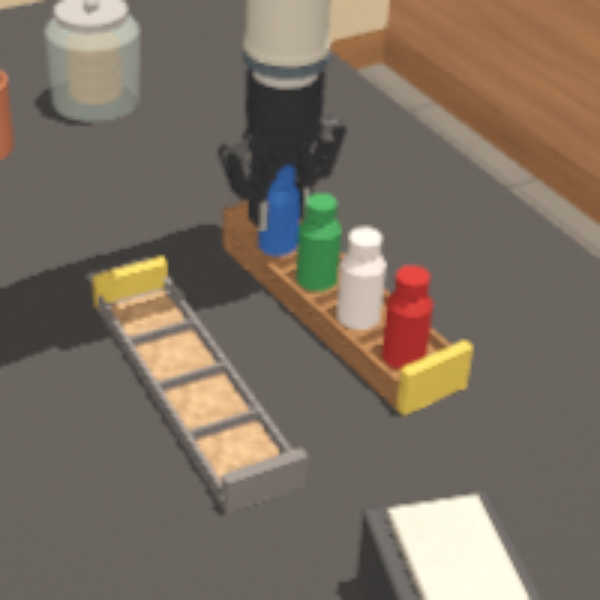

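Blue is upright at crop (280,215), in the last compartment. I'll release it and move clear, up and back towards the robot.

Converted, -0.12 m / 0.4 = -0.3, -0.09 m / 0.4 = -0.225.

{"api": "move_arm", "payload": {"motion": [[0,0,0,0,0,0.0025,0.035],[0,0,0,0,0,0.0025,0.06],[0,0,0,0,0,0.0025,0.085],[0,0,0,0,0,0.0025,0.085],[0,0,0,0,0,-0.025,0.085],[0,0,0,0,0,-0.125,0.085],[0,0,0,0,0,-0.225,0.085],[0,0,0,0,0,-0.3,0.085]]}}

```text
clock: 24.88
eef_pos: [639.9, 30.8, 172.9]
tcp_rot: [3.14, -0.0, 1.571]
contact_force: [0.9, 0.1, -0.3]
opening: 0.998
grasp_force: 0.0
```

Converted, -0.2 m / 0.4 = -0.5, -0.18 m / 0.4 = -0.45.

{"api": "move_arm", "payload": {"motion": [[0,0,0,0.05,-0.075,-0.05,0.085],[0,0,0,0.125,-0.175,-0.125,0.085],[0,0,0,0.2,-0.275,-0.2,0.085],[0,0,0,0.25,-0.375,-0.25,0.085],[0,0,0,0.3,-0.45,-0.25,0.085],[0,0,0,0.325,-0.5,-0.25,0.085],[0,0,0,0.325,-0.5,-0.25,0.085],[0,0,0,0.325,-0.5,-0.25,0.085]]}}

```text
clock: 25.88
eef_pos: [440.1, 160.6, 270.4]
tcp_rot: [3.141, 0.0, 1.571]
contact_force: [0.4, -0.5, 0.3]
opening: 0.994
grasp_force: 0.0
```

```bash
python3 chk.py side9; python3 -c "
from h import *
shot('top','top9')"
```

```text
25.875 [440.10112328 160.60738921 270.36714623] [ 0.42689532 -0.54970433  0.32011107]
red 89 [ 653.4 -178.1  106.1] 116.41336730246613
green 86 [643.7 -39.3 105.9] 116.37622500941318
blue 83 [638.4  29.4 106.2] 116.72503128240591
white 100 [ 649.8 -108.1  107. ] 116.62949596308934
```

View pics/top9.png

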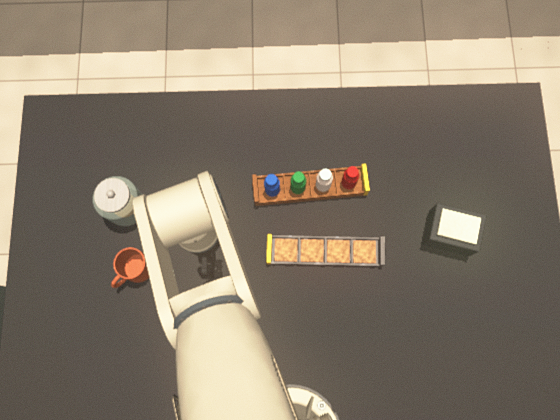

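View pics/side9.png

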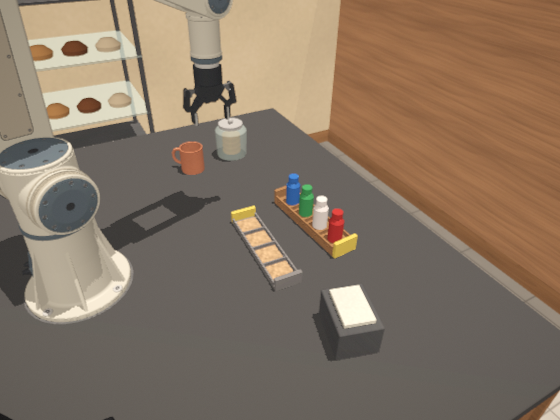

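The top view shows the four bottles upright in the display: blue (272,185), green (298,182), white (325,180) and red (351,177), with red at the yellow end (366,178). The mug, jar and box are where they were, and the arm is clear.

```bash
python3 -c "
from rig import order
print(order.sign_off())"
```

```text
the job is handed in; nothing more can be done
None
```

All four bottles stand upright in the display rack in the order red, white, green, blue from its yellow end; nothing else was moved, and the job was handed in at about 26 s.

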